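Catch the bead case lid and lower it shut

TASK

The lid of the bead case leans back open: nudge it over from behind so that it falls towards the front by its own weight, catch it in mid-fall on the outside of your fingers, and lower it slowly and gently until it is fully shut, keeping a finger under the front lip to the end so that it does not drop onto the case. Do not grip or pinch the lid, do not push hard on it, leave the cup, the jar and the paperweight alone, and finish clear of everything.

Things in the scene. Friction and masses are not known exactly. Their poses are not given: they have to be found in the camera images.
- case: Wooden bead case standing fixed on the bench, 130 mm deep (its x) by 180 mm wide (its y) by 70 mm high, with coloured glass beads in four compartments. Origin at the centre of its underside; its x axis points from the front (lip side, roughly to the robot's left) to the hinge side (roughly to its right), z up. It cannot be pushed away.
- hinge (a point): Middle of the hinge line, on the top rim of the case at its own +x side, 65 mm behind the case's centre and 70 mm above the bench. Same axes as the case; the hinge line runs along its y.
- lid (a joint): Angle of the lid about the hinge line, rad: 0 shut, 1.57 upright, 1.76 leaning back on its stop, where it rests at the start (it may still be sinking onto the stop). Lid about 0.25 kg. Past upright it falls shut by its weight in a damped hinge, no spring: let go at 1.37 it reaches 0.7 in 1.2 to 1.7 s and lands 0.7 s later at 1.1 rad/s. Holding it at the lip takes about 1 N.
- lip (a point): Middle of the free front edge of the lid, on its lining (inner) side, 160 mm from the hinge line. The last 30 mm of the lid are a brass lip, 180 mm wide like the lid, which overhangs the case's front wall by 30 mm when shut, so that a finger can stay under it. The point moves with the lid; axes as the case's when shut (z out of the outer face).
- lid_back (a point): Middle of the lid's outer (wooden) face, 80 mm from the hinge line; moves with the lid, axes as lip. The lid is a flat panel 160 mm by 180 mm, 10 mm thick; its blue-lined inner face looks down when shut and roughly to the robot's left when open, its wooden outer face roughly to the robot's right when open.
- cup: Yellow drinking cup, 76 mm across, 90 mm high, beyond the case as the robot sees it, loose and to be left alone. Origin at the centre of its underside.
- jar: Amber glass jar with a metal cap, 56 mm across, 85 mm high, behind the hinge side of the case, loose and to be left alone. Origin at the centre of its underside.
- paperweight: Green glass paperweight, 60 mm across, 45 mm high, behind the hinge side of the case, loose and to be left alone. Origin at the centre of its underside.
Things that resemble listed ones, but are neither listed nor needed, are in the scene too. Several things have the shape of the case; the one meant has the colours described above.

How it is judged:
By the outcome, as a careful person would: the job done as asked, in the order asked, and still so for the second after the job is handed in, with the robot touching nothing.
It also fails if it takes over 42 s, if anything falls off the work surface, if the arm or the gripper's body presses on something with over 40 N, if the wrist force passes 120 N, or if a joint passes its speed limit or range.

ROBOT

A 7-joint arm with a two-finger parallel gripper is mounted at the origin on the work surface. World frame = base frame: x ahead of the robot, y to its left, z up, the work surface at z = 0. Lengths are in m, angles in rad, forces in N, time in s.
With the tool pointing down it reaches from about 0.35 to 0.9 m from the base axis. Payload 8.1 kg.
Tool frame: the origin (TCP) lies on the centre line of the jaws, within the pads' length; the fingertips stand 19 mm ahead of it and the grasp point (between the pads) is the TCP (arm.tip_reach is the distance from the TCP to the fingertips, in m); z points along the fingers, y is the line along which they close (so a half turn about z gives the same grasp; the last joint's range is limited). The gripper opens to 92 mm and grips with 3 to 60 N. Pads are 19 mm wide; open, the fingers measure 130 mm over their backs; the gripper's body (75 mm by 190 mm) begins 47 mm behind the grasp point.
Start: joints at [-1.44, 0.434, 0.025, 1.573, -0.012, 1.134, -0.075], TCP at [0.145, 0.608, 0.21] pointing down, gripper open.
Joint ranges: [-2.62, 2.62], [-0.44, 2.09], [-1.27, 1.32], [0.08, 2.57], [-1.32, 4.46], [0.12, 2], [-2.74, 2.74]. Speed limits (rad/s): [2.22, 2.22, 3.01, 3.01, 3.14, 3.14, 3.14].

INTERFACE

Orientations are given as a rotation vector (axis times angle).
In Python, from cell import arm gives the robot as it stands.
- The arm moves only by the tool arm_command, never from a script. Its argument "targets" is a list that holds one entry, the list of rows, each a list of 6 numbers: the shift along the tool's x, y, z in m, then the turn, a rotation vector about the tool's x, y, z in rad. A call has 1 to 10 rows; each row shifts and turns the commanded pose from where the row before left it, along the tool's axes as they then stand; what a row does not reach is not made up. A row lasts 1/8 s, in which the tool goes at most 62.5 mm and 10.7 degrees, less where a joint would pass 70% of its speed; a pose out of reach is approached as far as the arm can. A call with a gripper value outside its range is refused whole. "jaw" is the finger opening in m, from 0 to 0.0918, set as the call begins (left out, the last holds). The fingers move at their own pace and stop on an object; "newtons" is the grip in N (left out, the last holds). Time passes only in rows, so rows that do not move let the fingers close. It gives the time, the measured TCP pose, the force, the opening and the grip force at its end, in the units of the state.
- arm.observe(): the state, without advancing time (a new reading comes with each control period).
- arm.get_image(name): name is "scene" or "side" or "wrist"; returns a dict with "pixels" (400x640x3 uint8, red, green, blue), "z_map" (400x640 float32, m along the optical axis (not along the pixel's ray), 0 where there is no reading), "fx", "fy", "cx", "cy" (pixels), "dist" ([k1, k2, p1, p2, k3] as OpenCV has them; the pictures are not rectified), "xyz" and "rotation" of the camera in the world; the wrist camera has in their place "T_tool_cam" (4x4, takes a point from camera to tool coordinates, whose origin is the TCP and whose axes are the flange's). Camera axes: x right, y down, z forward; pixel columns grow to the right and rows downward; lengths in m; the calibration is good to about 2 mm. A picture is of the moment at which its call begins: read the wrist's pose just before it.
- arm.sign_off(): hands the job in; it is judged then, once.
The state is a dict: "clock": time; "joints": joint angles; "dq": joint speeds; "joint_efforts": joint torques, N m; "position": TCP position; "ee_rot": TCP orientation; "force": force on the tool from outside, world axes, zero at the start; "ft_torque": the same for the moment, N m; "width": opening from 0.0 (shut) to 1.0 (fully open); "gripper_force": force on a finger pad.
Only numpy, scipy, OpenCV 4.12 (cv2) and the standard library are available. Lean on these libraries where they do the work, as an engineer would, in place of code of your own. Each camera call takes 0.05 s, during which the arm holds its last target. There are 200 camera calls.

## Working session

There is one attempt and no reset: what is moved stays moved. The work goes in short steps, Python scripts to look and compute and a tool call to move; the robot and the scene stay as the last step left them, time stands still between calls to the robot, and variables do not carry over. Pictures are saved under pics/ and viewed, at most 10 in all, crops included, and the job is handed in when it is done.

Besides the shell and the picture viewer there is one more tool, called after "Emit:" as name([rows], argument=value, ...), one row to a line, values as JSON. arm_command: Moves the arm, as the interface text tells. Its arguments: {"type":"object","properties":{"targets":{"type":"array","items":{"type":"array","items":{"type":"array","items":{"type":"number"}}}},"jaw":{"type":"number"},"newtons":{"type":"number"}},"required":["targets"]}

```bash
ls; mkdir -p pics
python3 - <<'E'
from cell import arm
import cv2
print(arm.observe())
for n in("scene","side"):
    d=arm.get_image(n); cv2.imwrite(f"pics/{n}0.png",d["pixels"][:,:,::-1]); print(n,{k:v for k,v in d.items() if k not in("pixels","z_map")})
E
```

```text
pics
{'clock': 0.0, 'joints': array([-1.4395918 ,  0.43523057,  0.02498501,  1.5741219 , -0.01158648,
        1.13399497, -0.07510564]), 'dq': array([ 0.00099921,  0.00110613,  0.00158843,  0.00065617, -0.00073941,
        0.00065506,  0.00024672]), 'joint_efforts': array([ 8.08212053e-05, -6.67837358e+01,  9.85167436e-01, -3.14464259e+01,
       -6.06247759e-02,  4.29005327e-02,  1.43860798e-04]), 'position': array([0.14474325, 0.60744142, 0.20923084]), 'ee_rot': array([-3.66546569e-01, -3.12010995e+00,  2.52866313e-03]), 'force': array([ 0.2496523,  0.1227099, -0.3318634]), 'ft_torque': array([ 0.00630683, -0.02071075, -0.00174716]), 'gripper_force': 0.0, 'width': 1.001157553211021}
scene {'fx': 370.1775572790225, 'fy': 370.1775572790225, 'cx': 319.57141404362966, 'cy': 194.97950439071667, 'dist': array([-0.01457884,  0.        ,  0.        ,  0.        ,  0.        ]), 'xyz': array([ 1.03793282, -0.23093908,  0.72840986]), 'rotation': array([-2.08769273, -1.38326082,  0.52548351])}
side {'fx': 440.4298486180076, 'fy': 440.4298486180076, 'cx': 324.82586537213933, 'cy': 198.25081665184902, 'dist': array([-0.01422265,  0.        ,  0.        ,  0.        ,  0.        ]), 'xyz': array([0.28066572, 0.53931184, 0.79945921]), 'rotation': array([-0.60952546,  2.74016682, -1.00846462])}
```

View pics/scene0.png

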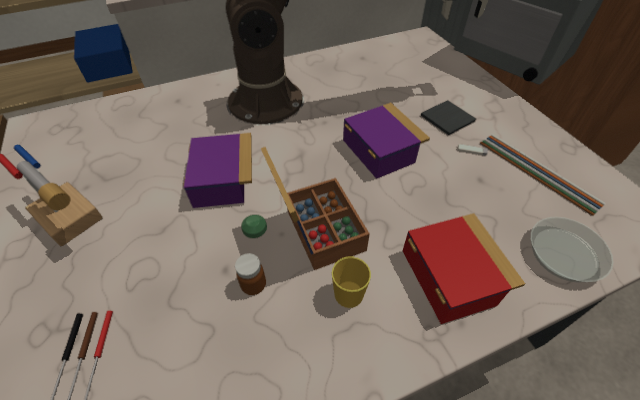

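View pics/side0.png

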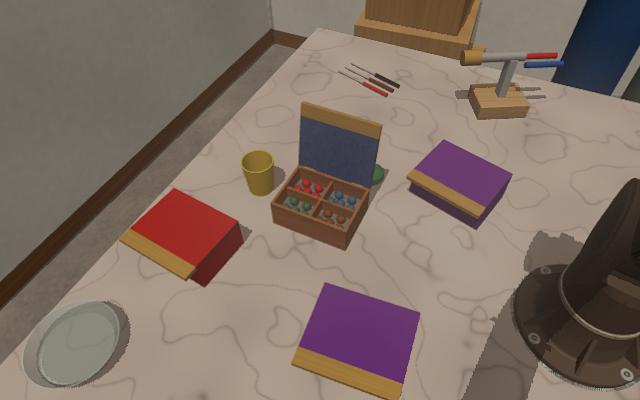

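The candidates are the wooden bead case with the open blue-lined lid (scene (330,222), side (320,200)), two purple boxes (scene (215,168) and (382,138)) and a red box (scene (457,262)). Only the wooden one has beads and an open lid. The cup is at (350,282), the jar at (250,274) and the paperweight at (254,226).

```bash
cat > h.py <<'E'
import numpy as np, cv2
from cell import arm
from scipy.spatial.transform import Rotation as R
def cloud(n):
    d=arm.get_image(n); K=np.array([[d["fx"],0,d["cx"]],[0,d["fy"],d["cy"]],[0,0,1]])
    v,u=np.mgrid[:400,:640]; uv=np.stack([u,v],-1).reshape(-1,1,2).astype(float)
    r=cv2.undistortPoints(uv,K,d["dist"]).reshape(400,640,2)
    z=d["z_map"][...,None]; P=np.concatenate([r*z,z],-1)
    W=P@R.from_rotvec(d["rotation"]).as_matrix().T+d["xyz"]
    W[d["z_map"]==0]=np.nan
    return d["pixels"],W
E
python3 - <<'E'
from h import *
im,W=cloud("side"); ims,Ws=cloud("scene")
a=cv2.resize(im[90:260,220:420],None,fx=3,fy=3); cv2.imwrite("pics/crop.png",a[:,:,::-1])
hsv=cv2.cvtColor(im,cv2.COLOR_RGB2HSV)
roi=np.zeros(im.shape[:2],bool); roi[95:190,290:390]=1
m=roi&(W[...,2]>.085)
print("px m",m.sum())
P=W[m]; c=np.median(P,0); 
for _ in range(3):
    c=P.mean(0); n=np.linalg.svd(P-c,full_matrices=False)[2][2]; P=P[abs((P-c)@n)<.006]
print("lid plane c",c,"n",n,len(P), "z range",P[:,2].min(),P[:,2].max())
h=np.cross(n,[0,0,1]); h/=np.linalg.norm(h); print("hinge dir",h,"range along",np.percentile((P-c)@h,[1,99]), "angle",np.arcsin(abs(n[2])))
# rim
for nm,WW,r in(("side",W,(slice(160,250),slice(265,375))),("scene",Ws,(slice(175,270),slice(280,372)))):
    Q=WW[r].reshape(-1,3); Q=Q[(Q[:,2]>.064)&(Q[:,2]<.076)]
    rect=cv2.minAreaRect((Q[:,:2]*1000).astype(np.float32)); print(nm,len(Q),rect, cv2.boxPoints(rect))
for nm,lo,hi,r in(("cup",(22,120,60),(32,255,255),(slice(250,310),slice(325,375))),("jar",(0,0,0),(179,255,255),(slice(252,296),slice(234,268))),("pw",(50,80,30),(85,255,255),(slice(210,240),slice(238,270)))):
    mm=cv2.inRange(cv2.cvtColor(ims,cv2.COLOR_RGB2HSV)[r],lo,hi)>0; Q=Ws[r][mm]; Q=Q[Q[:,2]>.02]
    top=np.nanpercentile(Q[:,2],98); rr=cv2.minEnclosingCircle((Q[Q[:,2]>top-.015][:,:2]).astype(np.float32)); print(nm,top,rr,np.nanmedian(Q,0))
E
```

```text
px m 4735
lid plane c [ 0.56091424 -0.10653894  0.16109202] n [0.00536193 0.98147334 0.1915237 ] 4636 z range 0.08505931730854788 0.2290006602234712
hinge dir [ 0.99998508 -0.00546306  0.        ] range along [-0.08650637  0.09146042] angle 0.192714353583963
side 1088 ((601.5728759765625, -23.43547821044922), (260.1824035644531, 140.79025268554688), 1.9630224704742432) [[469.14664   42.462128]
 [473.9694   -98.2455  ]
 [733.99915  -89.333084]
 [729.1764    51.374542]]
scene 844 ((599.9982299804688, -30.258270263671875), (139.77740478515625, 255.9251708984375), 89.78901672363281) [[ 471.77914   -99.67529 ]
 [ 727.70264  -100.61771 ]
 [ 728.2173     39.158752]
 [ 472.29382    40.101166]]
cup 0.09172381219720745 ((0.734717845916748, -0.04506044089794159), 0.03849335014820099) [ 0.72370784 -0.04144503  0.06672464]
jar 0.08751925372115642 ((0.6333950757980347, -0.2244231253862381), 0.02543533593416214) [ 0.64732031 -0.22532474  0.0813036 ]
pw 0.04560838049392264 ((0.5055996179580688, -0.18198713660240173), 0.027027877047657967) [ 0.51388856 -0.18138709  0.03724647]
```

View pics/crop.png

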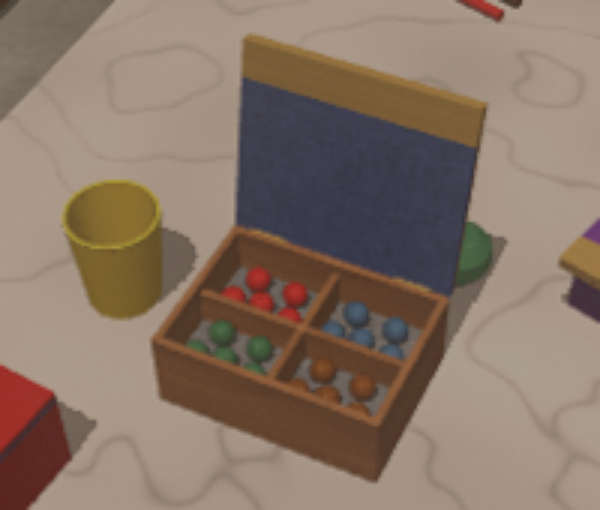

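The crop confirms it: a wooden case with coloured beads in four compartments, a blue-lined lid and a brass lip. The cup is to its left in the crop, at (113,245). Next I'll locate the purple boxes near the approach path.

```bash
cat >> h.py <<'E'
def ang(n="side",x0=.55,x1=.645):
    im,W=cloud(n); P=W.reshape(-1,3)
    P=P[(P[:,0]>x0)&(P[:,0]<x1)&(P[:,1]>-.135)&(P[:,1]<.085)&(P[:,2]>.086)&(P[:,2]<.245)]
    q=P[:,1:]; 
    for _ in range(4):
        c=q.mean(0); s=np.linalg.svd(q-c,full_matrices=False)[2]; q=q[abs((q-c)@s[1])<.006]
    d=s[0]*np.sign(s[0][1]); return np.arctan2(d[1],d[0]),len(P),len(q),q.max(0)
def st():
    s=arm.observe(); M=R.from_rotvec(s["ee_rot"]).as_matrix()
    print("t %.2f"%s["clock"],"pos",s["position"].round(4),"tip",(s["position"]+M[:,2]*.019).round(3),"F",s["force"].round(1),"w",round(s["width"],2)); print("axes x,y,z rows\n",M.T.round(3)); print("q",s["joints"].round(2)); return s,M
E
python3 - <<'E'
from h import *
im,W=cloud("scene"); h=cv2.cvtColor(im,cv2.COLOR_RGB2HSV)
m=cv2.inRange(h,(125,80,30),(160,255,255)).astype(bool)
for r in((slice(120,215),slice(170,260)),(slice(95,180),slice(335,435))):
    Q=W[r][m[r]]; print(len(Q),np.nanpercentile(Q,[2,98],axis=0).round(3))
print(ang()); s,M=st(); print([a for a in dir(arm) if a[0]!='_'])
# turn (tool rotvec) to yaw tool y to world y, z down
T=np.array([[-1,0,0],[0,1,0],[0,0,-1.]]).T
print("to yaw0",(R.from_matrix(M).inv()*R.from_matrix(T)).as_rotvec())
E
```

```text
3585 [[ 0.217 -0.301  0.007]
 [ 0.401 -0.157  0.082]]
3433 [[0.286 0.153 0.006]
 [0.461 0.289 0.081]]
(np.float64(1.7632703341271931), 2372, 2333, array([-0.08905221,  0.22848686]))
t 0.30 pos [0.1448 0.6078 0.2098] tip [0.145 0.608 0.191] F [ 0.5 -0.1 -0.2] w 1.0
axes x,y,z rows
 [[-0.973  0.232 -0.   ]
 [ 0.232  0.973 -0.001]
 [-0.    -0.001 -1.   ]]
q [-1.44  0.43  0.02  1.57 -0.01  1.13 -0.08]
['PlanningError', 'get_image', 'observe', 'sign_off', 'tip_reach']
to yaw0 [-5.15235310e-04 -3.88240526e-05 -2.33859992e-01]
```

Emit:
arm_command([
  [[0,0,-0.02,0,0,-0.148],[0,0,-0.02,0,0,-0.148],[0,0,-0.02,0,0,-0.148]],
], jaw=0, newtons=5)

```text
clock: 0.68
position: [0.1448, 0.6079, 0.2705]
ee_rot: [0.337, -3.123, 0.0]
force: [0.8, 0.9, -0.3]
width: 0.724
gripper_force: 0.0
```

Emit:
arm_command([
  [[-0.0174,-0.0505,-0.005,0,0,0],[-0.0174,-0.0505,-0.005,0,0,0],[-0.0174,-0.0505,-0.005,0,0,0],[-0.0174,-0.0505,-0.005,0,0,0],[-0.0174,-0.0505,-0.005,0,0,0],[-0.0174,-0.0505,-0.005,0,0,0],[-0.0174,-0.0505,-0.005,0,0,0],[-0.0174,-0.0505,-0.005,0,0,0],[-0.0174,-0.0505,-0.005,0,0,0],[-0.0174,-0.0505,-0.005,0,0,0]],
])

```text
clock: 1.92
position: [0.421, 0.1488, 0.3204]
ee_rot: [-0.33, 3.124, 0.001]
force: [0.7, 0.6, -0.1]
width: 0.004
gripper_force: 0.0
```

Emit:
arm_command([
  [[0,0,0,0,-0.162,0],[0,0,0,0,-0.162,0],[0,0,0,0,-0.162,0],[0,0,0,0,-0.162,0],[0,0,0,0,-0.162,0],[0,0,0,0,-0.162,0],[0,0,0,0,-0.162,0],[0,0,0,0,0,0]],
])

```text
clock: 2.92
position: [0.4448, 0.1376, 0.3535]
ee_rot: [-0.177, 2.132, 0.09]
force: [-0.8, -0.3, -0.2]
width: 0.008
gripper_force: 0.0
```

```bash
python3 -c "
from h import *
st()"
```

```text
t 2.92 pos [0.4448 0.1376 0.3535] tip [0.461 0.14  0.343] F [-0.8 -0.3 -0.2] w 0.01
axes x,y,z rows
 [[-0.529 -0.091 -0.844]
 [-0.162  0.987 -0.005]
 [ 0.833  0.134 -0.537]]
q [-0.23 -0.39 -0.43  2.5   1.27  0.31 -0.09]
```

Run:
```python
from h import *
im,W=cloud("side"); h=cv2.cvtColor(im,cv2.COLOR_RGB2HSV)
m=(cv2.inRange(h,(125,80,30),(160,255,255))|cv2.inRange(h,(12,100,80),(28,255,255))).astype(bool)
for r in((slice(280,400),slice(285,425)),(slice(135,230),slice(400,515))):
    Q=W[r][m[r]]; Q=Q[Q[:,2]>.065]; print(np.nanmax(Q[:,2]),cv2.boxPoints(cv2.minAreaRect(Q[:,:2].astype(np.float32))).round(3).tolist())
cv2.imwrite("pics/side1.png",im[:,:,::-1])
```

```text
0.0837194478096357 [[0.27000001072883606, 0.31299999356269836], [0.2840000092983246, 0.15199999511241913], [0.4620000123977661, 0.1679999977350235], [0.4480000138282776, 0.32899999618530273]]
0.43786435091853915 [[0.19599999487400055, -0.2639999985694885], [0.3409999907016754, -0.289000004529953], [0.42100000381469727, 0.16699999570846558], [0.2759999930858612, 0.19200000166893005]]
```

View pics/side1.png

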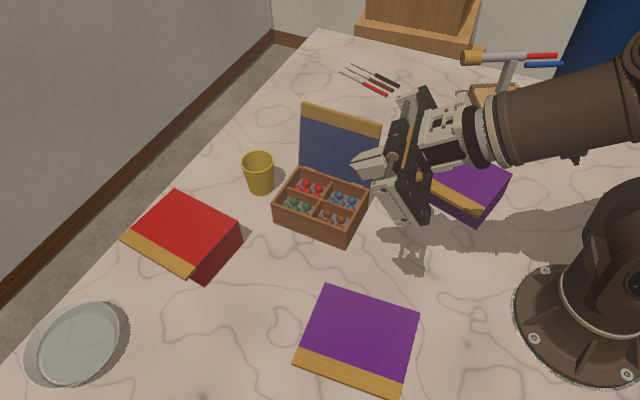

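The side view shows the gripper at (395,165), well short of the open lid at (340,140). Purple box B, at (360,340), is about 1 cm clear of the planned body edge. I'll test whether the arm reaches the final under-lip pose before nudging.

Emit:
arm_command([
  [[0.038,-0.012,0.0297,0,0,0],[0.038,-0.012,0.0297,0,0,0],[0.038,-0.012,0.0297,0,0,0],[0.038,-0.012,0.0297,0,0,0],[0.038,-0.012,0.0297,0,0,0],[0.038,-0.012,0.0297,0,0,0],[0,0,0,0,0,0]],
])

```text
clock: 3.85
position: [0.506, 0.0946, 0.3328]
ee_rot: [-0.135, 2.007, -0.037]
force: [-0.5, 0.2, -0.1]
width: 0.008
gripper_force: 0.0
```

```bash
python3 -c "
from h import *
st()
im,W=cloud('side'); cv2.imwrite('pics/side2.png',cv2.resize(im[60:320,220:560],None,fx=2,fy=2)[:,:,::-1])"
```

```text
t 3.85 pos [0.506  0.0946 0.3328] tip [0.523 0.095 0.325] F [-0.5  0.2 -0.1] w 0.01
axes x,y,z rows
 [[-0.42  -0.112 -0.9  ]
 [-0.079  0.993 -0.087]
 [ 0.904  0.034 -0.426]]
q [ 0.74 -0.28 -1.1   2.56  2.71  0.38 -1.43]
```

View pics/side2.png

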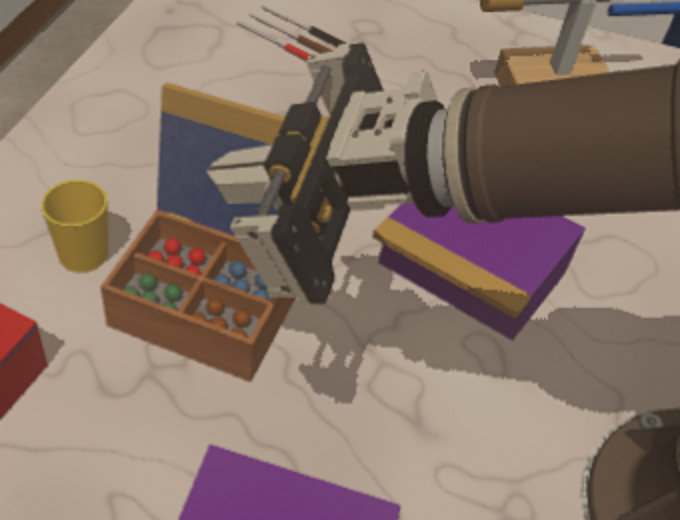

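The crop shows the arm stopped short at about (250,180), folded up at its joint limits, so the horizontal approach from the robot's side doesn't work. I'll switch to the front: tool coming from +y, tilted about 45°, with the finger under the middle of the lip. First I'll bring the arm back to pointing down, with tool y along world x.

Emit:
arm_command([
  [[0.01,0.01,-0.02,0,0.162,0],[0.01,0.01,-0.02,0,0.162,0],[0.01,0.01,0,0,0.162,0],[0,0,0,0,0.162,0],[0,0,0,0,0.162,0],[0,0,0,0,0.162,0],[0,0,0,0,0.162,0],[0,0,0,0,0,0]],
])

```text
clock: 4.9
position: [0.512, 0.0181, 0.3509]
ee_rot: [0.026, 2.309, -0.308]
force: [-0.7, -0.1, 0.3]
width: 0.002
gripper_force: 0.0
```

```bash
python3 -c "
from h import *
s,M=st()
T=np.array([[0,1,0],[1,0,0],[0,0,-1.]]).T
print((R.from_matrix(M).inv()*R.from_matrix(T)).as_rotvec())"
```

```text
t 4.90 pos [0.512  0.0181 0.3509] tip [0.526 0.014 0.338] F [-0.7 -0.1  0.3] w 0.0
axes x,y,z rows
 [[-0.688 -0.078 -0.721]
 [ 0.114  0.97  -0.213]
 [ 0.717 -0.229 -0.659]]
q [ 0.42 -0.22 -0.81  2.25  0.83  0.52  0.49]
[0.43881917 0.82903617 1.44609766]
```

Emit:
arm_command([
  [[0,0,0,0.044,0.083,0.145],[0,0,0,0.044,0.083,0.145],[0,0,0,0.044,0.083,0.145],[0,0,0,0.044,0.083,0.145],[0,0,0,0.044,0.083,0.145],[0,0,0,0.044,0.083,0.145],[0,0,0,0.044,0.083,0.145],[0,0,0,0.044,0.083,0.145],[0,0,0,0.044,0.083,0.145],[0,0,0,0.044,0.083,0.145]],
])

```text
clock: 6.15
position: [0.5114, 0.0127, 0.3489]
ee_rot: [2.239, 2.197, -0.006]
force: [0.0, 0.5, 0.6]
width: 0.007
gripper_force: 0.0
```

```bash
python3 -c "
from h import *
s,M=st()
T=np.array([[0,1,0],[1,0,0],[0,0,-1.]]).T
print((R.from_matrix(M).inv()*R.from_matrix(T)).as_rotvec())"
```

```text
t 6.15 pos [0.5114 0.0127 0.3489] tip [0.511 0.013 0.33 ] F [0.  0.5 0.6] w 0.01
axes x,y,z rows
 [[ 0.019  1.    -0.006]
 [ 1.    -0.019  0.001]
 [ 0.001 -0.006 -1.   ]]
q [ 0.52  0.26 -0.83  1.56  0.2   1.4  -0.35]
[ 0.0008079   0.00639652 -0.01882921]
```

Emit:
arm_command([
  [[0.046,0.018,0.016,0,0,-0.006],[0.046,0.018,0.016,0,0,-0.006],[0.046,0.018,0.016,0,0,-0.006],[0,0,0,0,-0.157,0],[0,0,0,0,-0.157,0],[0,0,0,0,-0.157,0],[0,0,0,0,-0.157,0],[0,0,0,0,-0.157,0],[0,0,0,0,0,0]],
])

```text
clock: 7.28
position: [0.5653, 0.1534, 0.2979]
ee_rot: [1.742, 1.765, -0.728]
force: [0.4, 0.6, -0.5]
width: 0.006
gripper_force: 0.0
```

```bash
python3 -c "
from h import *
s,M=st()
print((np.array([.565,.06,.052])-s['position']-M[:,2]*.019)@M)"
```

```text
t 7.28 pos [0.5653 0.1534 0.2979] tip [0.565 0.14  0.285] F [ 0.4  0.6 -0.5] w 0.01
axes x,y,z rows
 [[-0.009  0.702 -0.712]
 [ 1.     0.013  0.   ]
 [ 0.01  -0.712 -0.702]]
q [-0.39  0.67 -0.6   1.34  0.81  1.92 -0.99]
[ 0.10954194 -0.00160994  0.22018809]
```

Emit:
arm_command([
  [[0.022,0,0.044,0,0,0],[0.022,0,0.044,0,0,0],[0.022,0,0.044,0,0,0],[0.022,0,0.044,0,0,0],[0.022,0,0.044,0,0,0],[0,0,0,0,0,0]],
])

```text
clock: 8.02
position: [0.5651, 0.0686, 0.0664]
ee_rot: [1.753, 1.76, -0.734]
force: [0.4, -0.1, 1.3]
width: 0.007
gripper_force: 0.0
```

```bash
python3 -c "
from h import *
s,M=st()
print(ang())
im,W=cloud('side'); cv2.imwrite('pics/side3.png',cv2.resize(im[60:320,220:560],None,fx=2,fy=2)[:,:,::-1])"
```

```text
t 8.03 pos [0.5651 0.0686 0.0664] tip [0.565 0.055 0.053] F [ 0.4 -0.1  1.3] w 0.01
axes x,y,z rows
 [[-0.004  0.703 -0.711]
 [ 1.     0.003 -0.002]
 [ 0.001 -0.711 -0.703]]
q [-0.28  0.85 -0.56  1.65  0.91  1.54 -1.23]
(np.float64(1.7587523931389797), 1309, 1295, array([-0.08928713,  0.22718494]))
```

View pics/side3.png

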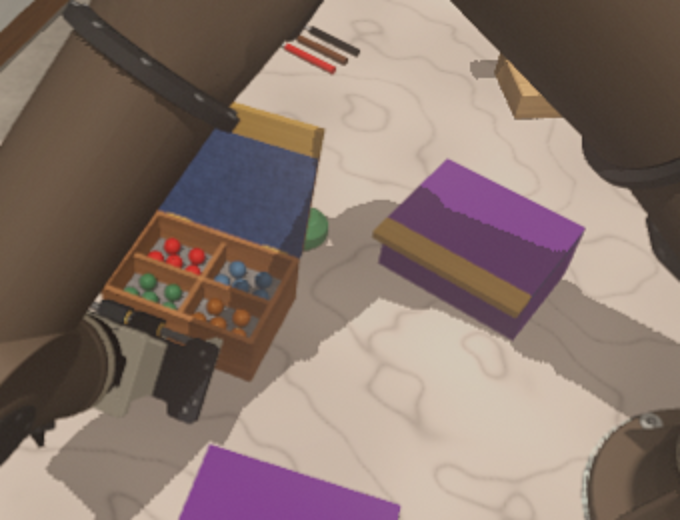

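The picture shows the gripper reaching the under-lip pose from the front, at (130,370), with the lid still open at (240,190). That pose works, so I'll back off and go over the lid to its back.

Emit:
arm_command([
  [[0,0,-0.05,0,0,0],[0,0,-0.05,0,0,0],[-0.04,0,-0.04,0,0,0],[-0.04,0,-0.04,0,0,0],[-0.04,0,-0.04,0,0,0],[0,0,0,0,0.1745,0],[0,0,0,0,0.1745,0],[0,0,0,0,0,0]],
])

```text
clock: 9.12
position: [0.5669, 0.1413, 0.3134]
ee_rot: [1.978, 1.976, -0.43]
force: [0.5, -0.6, -0.7]
width: 0.004
gripper_force: 0.0
```

```bash
cat >> h.py <<'E'
def fit(n):
    im,W=cloud(n); P=W.reshape(-1,3); P=P[(P[:,0]>.478)&(P[:,0]<.648)&(P[:,2]>.078)]
    y,z=P[:,1]+.089,P[:,2]-.07; best=(0,0)
    for o in (0,.01):
        for t in np.arange(-.02,1.8,.01):
            r=y*np.cos(t)+z*np.sin(t); e=-y*np.sin(t)+z*np.cos(t)-o
            k=((abs(e)<.003)&(r>.03)&(r<.162)).sum()
            if k>best[0]: best=(k,round(t,2),o)
    return best
def look():
    print(fit("scene"),fit("side"))
def plan(tip,M,s): return ((np.array(tip)-s["position"]-M[:,2]*.019)@M).round(4)
E
python3 -c "
from h import *
look(); s,M=st()
print(plan([.563,-.18,.30],M,s),plan([.563,-.18,.205],M,s)-plan([.563,-.18,.30],M,s))"
```

```text
(np.int64(207), np.float64(1.75), 0.01) (np.int64(3326), np.float64(1.76), 0)
t 9.22 pos [0.5653 0.1436 0.3102] tip [0.565 0.135 0.293] F [-0.3  0.7 -0.5] w 0.01
axes x,y,z rows
 [[-0.005  0.905 -0.426]
 [ 1.     0.006  0.002]
 [ 0.004 -0.426 -0.905]]
q [-0.14  0.52 -0.71  1.39  0.62  1.69 -0.87]
[-0.2884 -0.0043  0.1281] [ 0.0405 -0.0001  0.0859]
```

Emit:
arm_command([
  [[-0.048,0,0.0213,0,0,0],[-0.048,0,0.0213,0,0,0],[-0.048,0,0.0213,0,0,0],[-0.048,0,0.0213,0,0,0],[-0.048,0,0.0213,0,0,0],[-0.048,0,0.0213,0,0,0],[0,0,0,0,0,0]],
])

```text
clock: 10.1
position: [0.5666, -0.1751, 0.3147]
ee_rot: [1.975, 1.979, -0.449]
force: [0.3, 0.5, 0.4]
width: 0.004
gripper_force: 0.0
```

```bash
python3 -c "
from h import *
s,M=st()
print(plan([.563,-.18,.205],M,s))"
```

```text
t 10.10 pos [ 0.5666 -0.1751  0.3147] tip [ 0.567 -0.183  0.298] F [0.3 0.5 0.4] w 0.0
axes x,y,z rows
 [[-0.003  0.903 -0.429]
 [ 1.     0.001 -0.004]
 [-0.003 -0.429 -0.903]]
q [ 0.39  0.37 -0.64  1.57  0.65  1.43 -0.38]
[ 0.0427 -0.0032  0.0822]
```

Emit:
arm_command([
  [[0.021,-0.001,0.041,0,0,0],[0.021,-0.001,0.041,0,0,0],[0.009,0,-0.0043,0,0,0],[0.009,0,-0.0043,0,0,0]],
])

```text
clock: 10.6
position: [0.5662, -0.1461, 0.2245]
ee_rot: [1.968, 1.986, -0.441]
force: [-0.2, -1.0, -0.2]
width: 0.007
gripper_force: 0.0
```

```bash
python3 -c "
from h import *
s,M=st();look()"
```

```text
t 10.60 pos [ 0.5662 -0.1461  0.2245] tip [ 0.566 -0.154  0.207] F [-0.2 -1.  -0.2] w 0.01
axes x,y,z rows
 [[-0.008  0.905 -0.426]
 [ 1.     0.009 -0.001]
 [ 0.003 -0.426 -0.905]]
q [ 0.33  0.44 -0.64  1.71  0.71  1.29 -0.55]
(np.int64(135), np.float64(1.75), 0.01) (np.int64(3802), np.float64(1.76), 0)
```

Emit:
arm_command([
  [[0.005,0,-0.0024,0,0,0],[0.005,0,-0.0024,0,0,0],[0.005,0,-0.0024,0,0,0],[0.005,0,-0.0024,0,0,0],[0.005,0,-0.0024,0,0,0],[0.005,0,-0.0024,0,0,0],[0.005,0,-0.0024,0,0,0]],
])

```text
clock: 11.58
position: [0.5648, -0.1096, 0.2233]
ee_rot: [1.972, 1.984, -0.443]
force: [-0.2, -0.2, -0.1]
width: 0.003
gripper_force: 0.0
```

```bash
python3 -c "
from h import *
s,M=st();look()"
```

```text
t 11.57 pos [ 0.5648 -0.1096  0.2233] tip [ 0.565 -0.118  0.206] F [-0.2 -0.2 -0.1] w 0.0
axes x,y,z rows
 [[-0.006  0.905 -0.426]
 [ 1.     0.006 -0.002]
 [ 0.001 -0.426 -0.905]]
q [ 0.28  0.44 -0.65  1.71  0.7   1.32 -0.61]
(np.int64(207), np.float64(1.75), 0.01) (np.int64(3539), np.float64(1.76), 0)
```

```bash
python3 -c "
from h import *
im,W=cloud('side');a=cv2.resize(im[80:240,250:410],None,fx=2.5,fy=2.5)
im,W=cloud('scene'); b=cv2.resize(im[130:290,200:360],None,fx=2.5,fy=2.5)
cv2.imwrite('pics/n4.png',np.hstack([a,b])[:,:,::-1])"
```

```text
(no output)
```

View pics/n4.png

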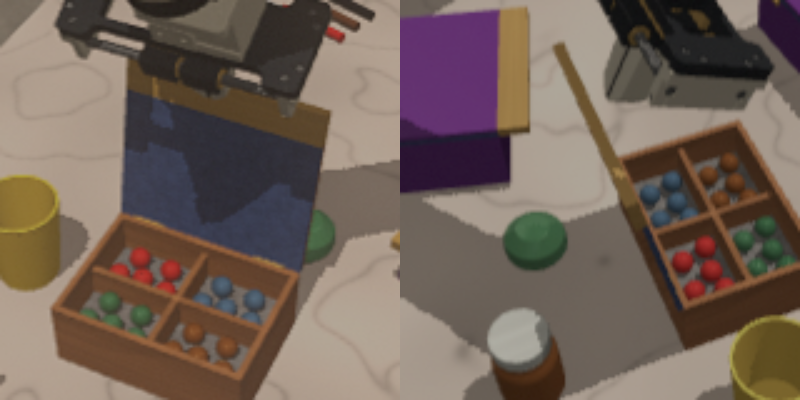

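```bash
python3 -c "
from h import *
s,M=st()
t=s['position']+M[:,2]*.019
for n in('side','scene'):
    d=arm.get_image(n); K=np.array([[d['fx'],0,d['cx']],[0,d['fy'],d['cy']],[0,0,1]]);Rm=R.from_rotvec(d['rotation']).as_matrix()
    pts=np.array([t,s['position'],[.473,-.12,.227],[.653,-.12,.227],[.653,-.089,.07],[.473,-.089,.07]])
    uv=cv2.projectPoints(pts,cv2.Rodrigues(Rm.T)[0],-Rm.T@d['xyz'],K,d['dist'])[0].reshape(-1,2)
    o=np.array([250,80] if n=='side' else [200,130]); off=np.array([0,0] if n=='side' else [400,0])
    print(n,((uv-o)*2.5+off).round(0).tolist())
    P=cloud(n)[1].reshape(-1,3); Q=P[(abs(P[:,0]-.565)<.05)&(P[:,1]>-.2)&(P[:,1]<-.02)&(P[:,2]>.19)]
    for z in np.arange(.19,.30,.01):
        q=Q[(Q[:,2]>z)&(Q[:,2]<z+.01)]
        print(round(z,2),len(q),np.percentile(q,[2,50,98],axis=0)[:,:2].round(3).tolist() if len(q) else '')
"
```

```text
t 11.78 pos [ 0.5648 -0.1099  0.2233] tip [ 0.565 -0.118  0.206] F [0.6 0.3 0.3] w 0.01
axes x,y,z rows
 [[-0.006  0.905 -0.426]
 [ 1.     0.006 -0.002]
 [ 0.001 -0.426 -0.905]]
q [ 0.28  0.44 -0.65  1.71  0.7   1.32 -0.61]
side [[221.0, 105.0], [217.0, 94.0], [328.0, 114.0], [127.0, 56.0], [120.0, 211.0], [300.0, 272.0]]
0.19 198 [[0.517, -0.116], [0.563, -0.113], [0.612, -0.11]]
0.2 192 [[0.517, -0.118], [0.564, -0.115], [0.612, -0.112]]
0.21 146 [[0.516, -0.119], [0.55, -0.117], [0.614, -0.114]]
0.22 67 [[0.518, -0.121], [0.536, -0.118], [0.558, -0.116]]
0.23 12 [[0.558, -0.093], [0.566, -0.091], [0.574, -0.089]]
0.24 14 [[0.547, -0.091], [0.553, -0.087], [0.576, -0.085]]
0.25 7 [[0.547, -0.099], [0.548, -0.084], [0.551, -0.08]]
0.26 3 [[0.547, -0.099], [0.547, -0.093], [0.547, -0.081]]
0.27 0 
0.28 33 [[0.535, -0.052], [0.557, -0.039], [0.592, -0.037]]
0.29 126 [[0.519, -0.061], [0.557, -0.037], [0.612, -0.033]]
scene [[603.0, 133.0], [611.0, 115.0], [562.0, 40.0], [639.0, 200.0], [685.0, 306.0], [613.0, 156.0]]
0.19 2 [[0.528, -0.124], [0.542, -0.124], [0.556, -0.124]]
0.2 0 
0.21 0 
0.22 209 [[0.518, -0.13], [0.568, -0.126], [0.612, -0.121]]
0.23 4 [[0.567, -0.104], [0.57, -0.099], [0.573, -0.093]]
0.24 23 [[0.556, -0.113], [0.564, -0.111], [0.58, -0.09]]
0.25 83 [[0.55, -0.111], [0.575, -0.107], [0.582, -0.087]]
0.26 98 [[0.548, -0.106], [0.577, -0.102], [0.583, -0.083]]
0.27 97 [[0.546, -0.101], [0.575, -0.098], [0.583, -0.084]]
0.28 58 [[0.548, -0.097], [0.575, -0.094], [0.584, -0.078]]
0.29 16 [[0.574, -0.092], [0.581, -0.09], [0.595, -0.078]]
```

```bash
python3 -c "
from h import *
s,M=st(); print(arm.tip_reach)
for n in('side','scene'):
    P=cloud(n)[1].reshape(-1,3); L=(P-s['position'])@M
    L=L[(abs(L[:,0])<.04)&(abs(L[:,1])<.1)&(L[:,2]>-.07)&(L[:,2]<.03)&(P[:,2]>.19)]
    for z in np.arange(-.07,.03,.01):
        q=L[(L[:,2]>z)&(L[:,2]<z+.01)]
        if len(q): print(n,round(z,3),len(q),'x',q[:,0].min().round(3),q[:,0].max().round(3),'y',q[:,1].min().round(3),np.median(q[:,1]).round(3),q[:,1].max().round(3))
"
```

```text
t 11.97 pos [ 0.5647 -0.1103  0.2233] tip [ 0.565 -0.118  0.206] F [-0.1  0.5  0.1] w 0.01
axes x,y,z rows
 [[-0.006  0.905 -0.426]
 [ 1.     0.005 -0.002]
 [ 0.001 -0.426 -0.905]]
q [ 0.28  0.44 -0.65  1.71  0.7   1.32 -0.61]
0.019
side -0.05 6 x -0.005 0.013 y -0.019 -0.018 -0.017
side -0.04 9 x -0.006 0.014 y -0.017 -0.016 -0.013
side -0.03 19 x 0.01 0.013 y -0.014 0.001 0.011
side -0.02 5 x 0.011 0.013 y -0.006 0.001 0.004
side -0.01 10 x -0.01 -0.006 y -0.09 -0.073 0.084
side 0.0 270 x -0.016 0.004 y -0.091 -0.039 0.089
side 0.01 407 x -0.011 0.008 y -0.091 -0.009 0.09
side 0.02 427 x -0.003 0.016 y -0.091 -0.006 0.089
scene -0.07 51 x -0.013 0.007 y -0.012 0.014 0.02
scene -0.06 93 x -0.013 0.007 y -0.02 0.011 0.02
scene -0.05 95 x -0.013 0.009 y -0.018 0.014 0.019
scene -0.04 89 x -0.013 0.008 y -0.017 0.014 0.018
scene -0.03 38 x -0.012 0.009 y -0.016 -0.002 0.013
scene -0.02 9 x -0.012 0.003 y -0.009 -0.002 0.005
scene -0.01 6 x -0.014 -0.011 y -0.061 -0.013 0.036
scene 0.0 384 x -0.021 -0.008 y -0.089 0.013 0.089
scene 0.01 24 x -0.016 -0.0 y 0.087 0.088 0.089
scene 0.02 23 x -0.008 0.007 y 0.086 0.088 0.09
```

Emit:
arm_command([
  [[-0.022,0,-0.045,0,0,0],[-0.04,0,0.019,0,0,0],[0,0,0,0,0,0]],
])

```text
clock: 12.45
position: [0.5645, -0.1592, 0.2738]
ee_rot: [1.976, 1.977, -0.446]
force: [-0.2, -0.9, -0.8]
width: 0.005
gripper_force: 0.0
```

```bash
python3 -c "
from h import *
s,M=st()
for n in('side','scene'):
    im,W=cloud(n);P=W.reshape(-1,3); L=(P-s['position'])@M
    L=L[(abs(L[:,0])<.05)&(abs(L[:,1])<.1)&(L[:,2]>-.1)&(L[:,2]<.05)&(P[:,2]>.235)]
    for z in np.arange(-.1,.05,.01):
        q=L[(L[:,2]>z)&(L[:,2]<z+.01)]
        if len(q): print(n,round(z,3),len(q),'x',q[:,0].min().round(3),q[:,0].max().round(3),'y',q[:,1].min().round(3),np.median(q[:,1]).round(3),q[:,1].max().round(3))
    if n=='scene': cv2.imwrite('pics/s5.png',cv2.resize(im[60:260,200:400],None,fx=2.5,fy=2.5)[:,:,::-1])
"
```

```text
t 12.45 pos [ 0.5645 -0.1592  0.2738] tip [ 0.564 -0.167  0.257] F [-0.2 -0.9 -0.8] w 0.01
axes x,y,z rows
 [[-0.001  0.904 -0.428]
 [ 1.    -0.    -0.001]
 [-0.001 -0.428 -0.904]]
q [ 0.36  0.39 -0.64  1.64  0.67  1.36 -0.46]
side -0.1 310 x -0.025 0.039 y -0.087 0.002 0.085
side -0.09 94 x -0.029 0.038 y -0.088 0.004 0.085
side -0.08 2 x 0.006 0.014 y -0.03 -0.03 -0.029
side -0.05 14 x -0.007 0.014 y -0.018 -0.017 0.018
side -0.04 48 x -0.001 0.013 y -0.018 -0.005 0.016
side -0.03 30 x -0.002 0.013 y -0.016 0.001 0.013
side -0.02 3 x 0.011 0.012 y 0.004 0.004 0.006
scene -0.1 586 x -0.037 0.037 y -0.087 0.044 0.088
scene -0.09 267 x -0.036 0.037 y -0.085 0.085 0.088
scene -0.07 43 x -0.011 -0.003 y -0.004 0.013 0.02
scene -0.06 73 x -0.011 -0.001 y -0.015 0.011 0.02
scene -0.05 80 x -0.011 -0.0 y -0.019 0.008 0.019
scene -0.04 77 x -0.01 0.004 y -0.017 0.012 0.019
scene -0.03 44 x -0.011 0.012 y -0.013 0.004 0.015
scene -0.02 7 x -0.01 0.002 y -0.005 0.002 0.004
```

View pics/s5.png

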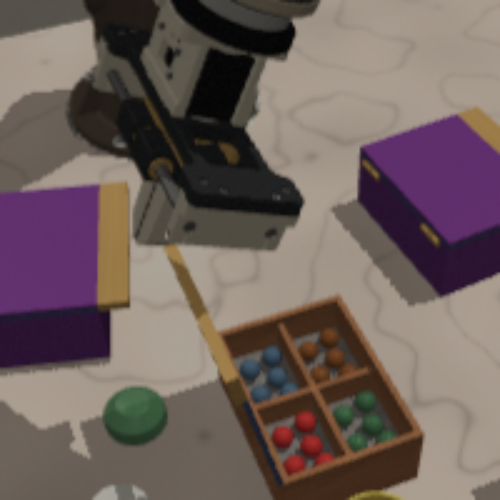

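The crop shows the fingers ending above the lid's top edge, near (175,245). The depth images put the real fingertips about 14 mm behind the reported TCP, so they passed over the lid. I'll correct the tip offset and repeat the nudge deeper.

Emit:
arm_command([
  [[-0.027,0,0.013,0,0,0],[0.018,0,0.039,0,0,0],[0.018,0,0.039,0,0,0],[0.009,0,-0.0043,0,0,0]],
])

```text
clock: 13.05
position: [0.5629, -0.1753, 0.1843]
ee_rot: [1.973, 1.988, -0.45]
force: [0.7, -0.1, 0.3]
width: 0.006
gripper_force: 0.0
```

```bash
sed -i 's/M\[:,2\]\*\.019/M[:,2]*-.0145/' h.py; python3 -c "
from h import *
st();look()"
```

```text
t 13.05 pos [ 0.5629 -0.1753  0.1843] tip [ 0.563 -0.169  0.197] F [ 0.7 -0.1  0.3] w 0.01
axes x,y,z rows
 [[-0.009  0.905 -0.426]
 [ 1.     0.006 -0.008]
 [-0.005 -0.426 -0.905]]
q [ 0.36  0.47 -0.61  1.76  0.75  1.21 -0.56]
(np.int64(37), np.float64(1.75), 0.01) (np.int64(3795), np.float64(1.76), 0)
```

Emit:
arm_command([
  [[0.006,0,-0.003,0,0,0],[0.005,0,-0.0024,0,0,0],[0.005,0,-0.0024,0,0,0],[0.005,0,-0.0024,0,0,0],[0.005,0,-0.0024,0,0,0],[0.005,0,-0.0024,0,0,0],[0.005,0,-0.0024,0,0,0]],
])

```text
clock: 14.02
position: [0.5648, -0.1352, 0.1874]
ee_rot: [1.972, 1.984, -0.443]
force: [-0.4, -0.3, 0.7]
width: 0.005
gripper_force: 0.4
```

```bash
python3 -c "
from h import *
st();look()"
```

```text
t 14.03 pos [ 0.5648 -0.1352  0.1874] tip [ 0.565 -0.129  0.201] F [-0.4 -0.3  0.7] w 0.01
axes x,y,z rows
 [[-0.006  0.905 -0.426]
 [ 1.     0.006 -0.002]
 [ 0.001 -0.426 -0.905]]
q [ 0.3   0.47 -0.63  1.76  0.74  1.24 -0.62]
(np.int64(536), np.float64(1.59), 0.01) (np.int64(3315), np.float64(1.58), 0)
```

Emit:
arm_command([
  [[0.005,0,-0.0024,0,0,0],[0.005,0,-0.0024,0,0,0],[0.004,0,-0.002,0,0,0]],
])

```text
clock: 14.5
position: [0.5648, -0.1196, 0.1877]
ee_rot: [1.971, 1.984, -0.443]
force: [0.3, -0.2, -0.4]
width: 0.005
gripper_force: 0.1
```

```bash
python3 -c "
from h import *
st();look()"
```

```text
t 14.50 pos [ 0.5648 -0.1196  0.1877] tip [ 0.565 -0.113  0.201] F [ 0.3 -0.2 -0.4] w 0.0
axes x,y,z rows
 [[-0.006  0.905 -0.426]
 [ 1.     0.006 -0.002]
 [ 0.001 -0.426 -0.905]]
q [ 0.28  0.48 -0.63  1.75  0.74  1.25 -0.65]
(np.int64(866), np.float64(1.49), 0.01) (np.int64(2990), np.float64(1.48), 0)
```

Emit:
arm_command([
  [[-0.0232,0,-0.0498,0,0,0],[0.0453,0,-0.0211,0,-0.116,0],[0.0425,0,-0.0263,0,-0.116,0],[0.0392,0,-0.031,0,-0.116,0],[0.0424,0,0,0,0,0]],
])

```text
clock: 15.22
position: [0.5635, 0.0657, 0.2113]
ee_rot: [1.746, 1.769, -0.727]
force: [0.4, -0.5, -0.2]
width: 0.005
gripper_force: 0.0
```

```bash
python3 -c "
from h import *
s,M=st();look();print(plan([.563,.03,.165],M,s))"
```

```text
t 15.22 pos [0.5635 0.0657 0.2113] tip [0.563 0.076 0.222] F [ 0.4 -0.5 -0.2] w 0.0
axes x,y,z rows
 [[-0.01   0.706 -0.709]
 [ 1.     0.012 -0.002]
 [ 0.008 -0.709 -0.706]]
q [-0.25  0.67 -0.6   1.58  0.84  1.7  -1.05]
(np.int64(1540), np.float64(1.48), 0.01) (np.int64(3039), np.float64(1.47), 0)
[ 0.0077 -0.0009  0.0724]
```

Emit:
arm_command([
  [[0.004,0,0.036,0,0,0],[0.004,0,0.036,0,0,0],[0,0,0,0,0,0],[0,0,0,0,0,0]],
])

```text
clock: 15.82
position: [0.5643, 0.0146, 0.1567]
ee_rot: [1.753, 1.763, -0.729]
force: [-0.7, 1.0, 0.1]
width: 0.004
gripper_force: 0.0
```

```bash
python3 -c "
from h import *
s,M=st();look()"
```

```text
t 15.82 pos [0.5643 0.0146 0.1567] tip [0.564 0.025 0.167] F [-0.7  1.   0.1] w 0.0
axes x,y,z rows
 [[-0.004  0.705 -0.709]
 [ 1.     0.005 -0.001]
 [ 0.003 -0.709 -0.705]]
q [-0.18  0.69 -0.58  1.68  0.89  1.58 -1.09]
(np.int64(1612), np.float64(1.46), 0.01) (np.int64(2819), np.float64(1.45), 0)
```

Emit:
arm_command([
  [[0,0,0,0,0,0],[0,0,0,0,0,0],[0,0,0,0,0,0],[0,0,0,0,0,0],[0,0,0,0,0,0],[0,0,0,0,0,0]],
])

```text
clock: 16.68
position: [0.564, 0.0146, 0.1556]
ee_rot: [1.752, 1.764, -0.731]
force: [0.1, -0.0, -0.9]
width: 0.007
gripper_force: 0.0
```

```bash
python3 -c "
from h import *
s,M=st();look()"
```

```text
t 16.68 pos [0.564  0.0146 0.1556] tip [0.564 0.025 0.166] F [ 0.1 -0.  -0.9] w 0.01
axes x,y,z rows
 [[-0.005  0.705 -0.709]
 [ 1.     0.006 -0.002]
 [ 0.003 -0.709 -0.705]]
q [-0.18  0.7  -0.58  1.69  0.89  1.58 -1.09]
(np.int64(1873), np.float64(1.4), 0.01) (np.int64(2622), np.float64(1.4), 0)
```

Emit:
arm_command([
  [[0,0,0,0,0,0],[0,0,0,0,0,0],[0,0,0,0,0,0],[0,0,0,0,0,0],[0,0,0,0,0,0],[0,0,0,0,0,0],[0,0,0,0,0,0]],
])

```text
clock: 17.65
position: [0.564, 0.0145, 0.1557]
ee_rot: [1.752, 1.764, -0.731]
force: [0.1, -0.1, -1.2]
width: 0.008
gripper_force: 0.0
```

```bash
python3 -c "
from h import *
s,M=st();look()"
```

```text
t 17.65 pos [0.564  0.0145 0.1557] tip [0.564 0.025 0.166] F [ 0.1 -0.1 -1.2] w 0.01
axes x,y,z rows
 [[-0.005  0.705 -0.709]
 [ 1.     0.006 -0.002]
 [ 0.003 -0.709 -0.705]]
q [-0.18  0.7  -0.58  1.69  0.89  1.58 -1.09]
(np.int64(2469), np.float64(1.24), 0.01) (np.int64(1985), np.float64(1.23), 0)
```

Emit:
arm_command([
  [[0,0,0,0,0,0],[0,0,0,0,0,0],[0,0,0,0,0,0],[0,0,0,0,0,0]],
])

```text
clock: 18.25
position: [0.564, 0.0145, 0.1557]
ee_rot: [1.752, 1.764, -0.731]
force: [-0.2, -0.3, -0.0]
width: 0.007
gripper_force: 0.0
```

```bash
python3 -c "
from h import *
s,M=st();look()"
```

```text
t 18.25 pos [0.564  0.0145 0.1557] tip [0.564 0.025 0.166] F [-0.2 -0.3 -0. ] w 0.01
axes x,y,z rows
 [[-0.005  0.705 -0.709]
 [ 1.     0.006 -0.002]
 [ 0.003 -0.709 -0.705]]
q [-0.18  0.7  -0.58  1.69  0.89  1.58 -1.09]
(np.int64(3093), np.float64(1.04), 0.01) (np.int64(884), np.float64(1.01), 0)
```

Emit:
arm_command([
  [[0,0,0,0,0,0],[0,0,0,0,0,0],[0.002,0,0,0,0,0],[0.004,0,0,0,0,0],[0.004,0,0,0,0,0],[0.003,0,0,0,0,0]],
])

```text
clock: 19.1
position: [0.5638, 0.024, 0.1461]
ee_rot: [1.752, 1.764, -0.731]
force: [-0.0, 0.3, -1.0]
width: 0.005
gripper_force: 0.3
```

```bash
python3 -c "
from h import *
s,M=st();look()"
```

```text
t 19.10 pos [0.5638 0.024  0.1461] tip [0.564 0.034 0.156] F [-0.   0.3 -1. ] w 0.0
axes x,y,z rows
 [[-0.006  0.705 -0.709]
 [ 1.     0.006 -0.002]
 [ 0.003 -0.709 -0.705]]
q [-0.2   0.71 -0.58  1.68  0.89  1.58 -1.11]
(np.int64(3633), np.float64(0.7), 0.01) (np.int64(628), np.float64(0.66), 0.01)
```

Emit:
arm_command([
  [[0,0,0,0,0,0],[0.0025,0,0.001,0,0,0],[0.0039,0,0.0016,0,0,0],[0.0039,0,0.0016,0,0,0],[0.0039,0,0.0016,0,0,0],[0.0039,0,0.0016,0,0,0],[0.0039,0,0.0016,0,0,0],[0.0039,0,0.0016,0,0,0],[0.0039,0,0.0016,0,0,0]],
])

```text
clock: 20.32
position: [0.5638, 0.0362, 0.1164]
ee_rot: [1.752, 1.764, -0.731]
force: [0.2, 0.7, -0.7]
width: 0.005
gripper_force: 0.5
```

```bash
python3 -c "
from h import *
s,M=st();look();print(plan([.564,.060,.096],M,s),s['gripper_force'])"
```

```text
t 20.32 pos [0.5638 0.0362 0.1164] tip [0.564 0.047 0.127] F [ 0.2  0.7 -0.7] w 0.0
axes x,y,z rows
 [[-0.005  0.705 -0.709]
 [ 1.     0.006 -0.002]
 [ 0.003 -0.709 -0.705]]
q [-0.22  0.76 -0.57  1.68  0.9   1.56 -1.16]
(np.int64(3705), np.float64(0.51), 0.01) (np.int64(1615), np.float64(0.48), 0.01)
[0.0312 0.0004 0.012 ] 0.45577479050734837
```

As predicted, the lid is at 0.5 rad with the finger carrying it. Continuing down.

Emit:
arm_command([
  [[0.0039,0,0.0015,0,0,0],[0.0039,0,0.0015,0,0,0],[0.0039,0,0.0015,0,0,0],[0.0039,0,0.0015,0,0,0],[0.0039,0,0.0015,0,0,0],[0.0039,0,0.0015,0,0,0],[0.0039,0,0.0015,0,0,0],[0.0039,0,0.0015,0,0,0]],
])

```text
clock: 21.42
position: [0.5635, 0.0495, 0.0858]
ee_rot: [1.752, 1.764, -0.731]
force: [0.4, 0.3, -0.8]
width: 0.005
gripper_force: 0.3
```

```bash
python3 -c "
from h import *
s,M=st();look();print(plan([.564,.066,.0727],M,s),s['gripper_force'])"
```

```text
t 21.43 pos [0.5635 0.0495 0.0858] tip [0.563 0.06  0.096] F [ 0.4  0.3 -0.8] w 0.01
axes x,y,z rows
 [[-0.005  0.705 -0.709]
 [ 1.     0.006 -0.002]
 [ 0.003 -0.709 -0.705]]
q [-0.25  0.81 -0.56  1.68  0.91  1.54 -1.2 ]
(np.int64(3608), np.float64(0.3), 0.01) (np.int64(2487), np.float64(0.27), 0.01)
[0.0209 0.0006 0.0121] 0.31672995017288486
```

Emit:
arm_command([
  [[0.003,0,0.0017,0,0,0],[0.003,0,0.0017,0,0,0],[0.003,0,0.0017,0,0,0],[0.003,0,0.0017,0,0,0],[0.003,0,0.0017,0,0,0],[0.003,0,0.0017,0,0,0],[0.003,0,0.0017,0,0,0]],
])

```text
clock: 22.4
position: [0.5635, 0.056, 0.0626]
ee_rot: [1.752, 1.764, -0.731]
force: [0.3, 0.6, -1.3]
width: 0.008
gripper_force: 0.3
```

```bash
python3 -c "
from h import *
s,M=st();look();print(plan([.564,.067,.049],M,s),s['gripper_force'])"
```

```text
t 22.40 pos [0.5635 0.056  0.0626] tip [0.564 0.066 0.073] F [ 0.3  0.6 -1.3] w 0.01
axes x,y,z rows
 [[-0.005  0.705 -0.709]
 [ 1.     0.006 -0.002]
 [ 0.003 -0.709 -0.705]]
q [-0.26  0.84 -0.56  1.68  0.92  1.52 -1.23]
(np.int64(3470), np.float64(0.14), 0.01) (np.int64(2928), np.float64(0.12), 0.01)
[0.0174 0.0005 0.0163] 0.3477323884726502
```

Emit:
arm_command([
  [[0.0017,0,0.0015,0,0,0],[0.0017,0,0.0015,0,0,0],[0.0017,0,0.0015,0,0,0],[0.0017,0,0.0015,0,0,0],[0.0017,0,0.0015,0,0,0],[0.0017,0,0.0015,0,0,0],[0.0017,0,0.0015,0,0,0],[0.0017,0,0.0015,0,0,0],[0.0017,0,0.0015,0,0,0]],
])

```text
clock: 23.62
position: [0.5635, 0.0571, 0.0423]
ee_rot: [1.752, 1.764, -0.731]
force: [-0.0, 1.7, -1.1]
width: 0.001
gripper_force: 1.2
```

```bash
python3 -c "
from h import *
s,M=st();look();print(s['gripper_force'])"
```

```text
t 23.62 pos [0.5635 0.0571 0.0423] tip [0.563 0.067 0.053] F [-0.   1.7 -1.1] w 0.0
axes x,y,z rows
 [[-0.005  0.705 -0.709]
 [ 1.     0.006 -0.002]
 [ 0.003 -0.709 -0.705]]
q [-0.27  0.87 -0.55  1.68  0.94  1.5  -1.25]
(np.int64(3279), np.float64(0.01), 0.01) (np.int64(2624), np.float64(0.0), 0.01)
1.2065520929172635
```

Emit:
arm_command([
  [[0.001,0,0,0,0,0],[0.001,0,0,0,0,0],[0.001,0,0,0,0,0],[0.001,0,0,0,0,0]],
])

```text
clock: 24.22
position: [0.5634, 0.0598, 0.0397]
ee_rot: [1.752, 1.763, -0.731]
force: [0.1, -0.2, -0.2]
width: 0.009
gripper_force: 0.0
```

```bash
python3 -c "
from h import *
s,M=st();look();print(s['gripper_force'])
P=cloud('scene')[1].reshape(-1,3); 
for a,b in((-.08,-.04),(-.04,0),(0,.03),(.04,.068)):
    q=P[(P[:,0]>.49)&(P[:,0]<.64)&(P[:,1]>a)&(P[:,1]<b)&(P[:,2]>.06)&(P[:,2]<.095)]; print(a,len(q),np.median(q[:,2]).round(4) if len(q) else '')"
```

```text
t 24.23 pos [0.5634 0.0598 0.0397] tip [0.563 0.07  0.05 ] F [ 0.1 -0.2 -0.2] w 0.01
axes x,y,z rows
 [[-0.005  0.705 -0.709]
 [ 1.     0.006 -0.002]
 [ 0.003 -0.709 -0.705]]
q [-0.27  0.88 -0.55  1.68  0.94  1.5  -1.26]
(np.int64(3285), np.float64(0.01), 0.01) (np.int64(2742), np.float64(0.0), 0.01)
0.0
-0.08 978 0.0807
-0.04 932 0.0807
0 680 0.0806
0.04 619 0.0807
```

Emit:
arm_command([
  [[0.003,0,0,0,0,0],[0.003,0,0,0,0,0],[0.003,0,-0.015,0,0,0],[0.003,0,-0.03,0,0,0],[0.003,0,-0.045,0,0,0],[0,0,-0.05,0,0,0],[-0.02,0,-0.05,0,0,0],[0,0,0,0,0,0],[0,0,0,0,0,0]],
])

```text
clock: 25.5
position: [0.5628, 0.1917, 0.1773]
ee_rot: [1.752, 1.764, -0.73]
force: [-0.2, -0.0, -0.9]
width: 0.004
gripper_force: 0.0
```

```bash
python3 -c "
from h import *
s,M=st();look()
im,W=cloud('scene'); cv2.imwrite('pics/end.png',im[:,:,::-1])"
```

```text
t 25.50 pos [0.5628 0.1917 0.1773] tip [0.563 0.202 0.188] F [-0.2 -0.  -0.9] w 0.0
axes x,y,z rows
 [[-0.006  0.705 -0.709]
 [ 1.     0.006 -0.002]
 [ 0.003 -0.709 -0.705]]
q [-0.44  0.81 -0.59  1.39  0.81  1.8  -1.15]
(np.int64(3278), np.float64(0.01), 0.01) (np.int64(3063), np.float64(0.0), 0.01)
```

View pics/end.png

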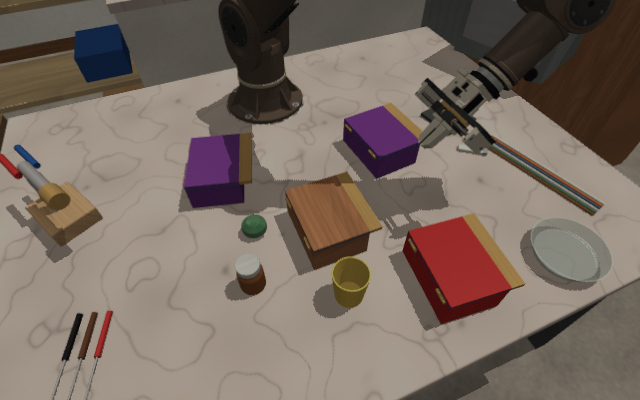

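The lid is shut, at (332,212). The cup (350,282), jar (250,274) and paperweight (254,226) haven't moved, and the gripper is clear at (440,120).

```bash
python3 -c "
from cell import arm
print(arm.sign_off())"
```

```text
the job is handed in; nothing more can be done
None
```

The lid was nudged over from behind, caught in mid-fall at about 0.7 rad and lowered fully shut with a finger under the lip. The cup, jar and paperweight did not move, and the job was handed in at about 25.5 s with the arm clear of everything.

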